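# Sort the clip covers and snap the good one onto the grinder

### The arm

A 6-joint arm with a two-finger parallel gripper is mounted at the origin on the work surface. World frame = base frame: x ahead of the robot, y to its left, z up, the work surface at z = 0. Lengths are in mm, angles in rad, forces in N, time in s.
With the tool pointing down it reaches from about 350 to 875 mm from the base axis. Payload 4.2 kg.
Tool frame: the origin (TCP) lies between the finger pads; the fingertips stand 25 mm ahead of it and the grasp point (between the pads) lies 6 mm ahead of it; z points along the fingers, y is the line along which they close (so a half turn about z gives the same grasp; the last joint's range is limited). The gripper opens to 85 mm and grips with 20 to 120 N. Pads are 22 mm wide; open, the fingers measure 114 mm over their backs; the gripper's body (76 mm by 85 mm) begins 54 mm behind the grasp point. The pads swing forward as they close: fully open they stand 13 mm farther back than shut.
Start: joints at [-0.994, 0.385, 0.008, 0, -1.194, -0.259], TCP at [195.314, -593.676, 218.812] pointing down, gripper open.
Joint ranges: [-3.14, 3.14], [-1.21, 2.06], [-1.07, 1.41], [-3.16, 2.05], [-2.99, -0.16], [-3.1, 3.1]. Speed limits (rad/s): [2.79, 2.79, 3.14, 3.14, 3.14, 3.14].

### API

Orientations are given as a unit quaternion [x, y, z, w].
In Python, from bench import arm gives the robot as it stands.
- The arm moves only by the shell command python3 -m pendant 'ROWS'. ROWS is JSON, a list of rows, each a list of 7 numbers: the shift along the tool's x, y, z in m, then the turn, a rotation vector about the tool's x, y, z in degrees, then the finger opening in m, from 0 to 0.0854. In form: [[x, y, z, wx, wy, wz, fingers], ...]. A call has 1 to 12 rows; each row shifts and turns the commanded pose from where the row before left it, along the tool's axes as they then stand; what a row does not reach is not made up. A row lasts 1/10 s, in which the tool goes at most 50 mm and 8.59 degrees, less where a joint would pass 70% of its speed; a pose out of reach is approached as far as the arm can. A call is refused whole if a number of a shift passes 0.05 or a number of a turn 8.59, either way. A call with a gripper value outside its range is refused whole. The fingers move at their own pace and stop on an object; the grip force is fixed at half the most. Time passes only in rows, so rows that do not move let the fingers close. It gives the time, the measured TCP pose, the force, the opening and the grip force at its end, in the units of the state.
- arm.read_state(): the state, without advancing time (a new reading comes with each control period).
- arm.get_image(name): name is "side" or "top" or "wrist"; returns a dict with "image" (480x640x3 uint8, red, green, blue), "fx", "fy", "cx", "cy" (pixels), "xyz" and "rotation" of the camera in the world. Camera axes: x right, y down, z forward; pixel columns grow to the right and rows downward; lengths in mm; the calibration is good to about 2 mm. The wrist camera is an equidistant fisheye: a pixel r from the principal point sees the ray r / f radians off the axis. A picture is of the moment at which its call begins. There is no depth.
- arm.job_done(): hands the job in; it is judged then, once.
The state is a dict: "clock": time; "joints": joint angles; "joint_vel": joint speeds; "joint_efforts": joint torques, N m; "position": TCP position; "ee_rot": TCP orientation; "contact_force": force on the tool from outside, world axes, zero at the start; "wrist_torque": the same for the moment, N m; "gripper_width": finger opening in mm; "grasp_force": force on a finger pad.
Only numpy, scipy, OpenCV 4.12 (cv2) and the standard library are available. Lean on these libraries where they do the work, as an engineer would, in place of code of your own. Each camera call takes 0.05 s, during which the arm holds its last target. There are 200 camera calls.

### The job

Two clip covers for the gem grinder's gear case have been inspected: put the red-tagged one upright into the red reject nest and let go of it. Then set the green-tagged one into the opening on top of the grinder's gear case and press it down until it snaps in and sits fully home, and finish while still pressing down on it with a steady push of about 10 N; do not let go of it. Leave the glass of sticks, the paste tin and the oil bottle alone.

Things in the scene. Friction and masses are not known exactly. Their poses are not given: they have to be found in the camera images.
- cover_green: grey clip cover, green tags on rib top and rim ends, ~90 g. Origin: centre of underside; x long, y across, z up; half turn alike. Plug z 0-22 mm: 54 long (46 below z 8), 24 wide, sloped snap ridge on each long side, 33 wide over both at z 8. Rim plate 84 x 56, z 22-27. Grip rib 38 long (x), 14 wide (y), z 27-61: pinch across y from above. Starts upright on the bench.
- cover_red: grey clip cover, red tags on rib top and rim ends, ~90 g. Origin: centre of underside; x long, y across, z up; half turn alike. Plug z 0-22 mm: 54 long (46 below z 8), 24 wide, sloped snap ridge on each long side, 33 wide over both at z 8. Rim plate 84 x 56, z 22-27. Grip rib 38 long (x), 14 wide (y), z 27-61: pinch across y from above. Starts upright on the bench.
- cover_green_rim (a point): centre of the underside of the green cover's rim plate, 22 mm above the cover's origin; axes as the cover's. It meets seat when the cover is fully home.
- seat (a point): centre of the opening in the flat top of the grinder's fixed dark gear case, level with that top, 100 mm above the bench; x along the opening's 59 mm length, y across its 37 mm width, z up. 32 mm deep (the plug goes 22 mm in). The cover goes in with its x along this x, either way round. The case is 120 mm (x) by 96 mm (y).
- wheel (a point): centre of the aluminium grinding wheel, 148 mm across and 28 mm thick, 80 mm above the bench, 164 mm from the opening's centre towards the seat's +y; its axis is that y. A shaft joins it to the case, a crank stands beyond it, lower than its top. All fixed.
- catch_left (a joint): sprung brass catch roller, 8 mm thick, 26 mm long, in the opening's +y wall, axis 7.8 mm below the case top; m: 0 = out (stands 5.5 mm into the opening), up to 0.006 pushed back. The cover's ridges meet the rollers about 13 mm before home; the push rises to 10-14 N, drops suddenly about 8 mm before home, the rollers pull the cover down and return to 0, then the rim meets the hard top.
- catch_right (a joint): the same catch in the opening's -y wall; m, 0 = out, up to 0.006 as it is pushed back. Both catches then hold the cover down.
- nest_floor (a point): centre of the inner floor of the fixed red reject nest, 6 mm above the bench; open-topped steel pocket, inside 68 mm (x) by 48 mm (y), walls 6 mm thick, tops 19 mm above the bench, on a 110 x 90 mm red plate. z up. The plug stands inside, its x along this x, either way round; the rim plate overhangs the walls, 9 mm above them.
- stick_glass: glass tumbler 72 mm across, 100 mm tall, full of pink-tipped gem sticks up to 145 mm high; bystander. Origin: centre of its underside.
- paste_tin: flat round aluminium tin with green paste, 46 mm across, 20 mm tall; bystander. Origin: centre of its underside.
- oil_bottle: amber bottle 52 mm across, 120 mm tall; bystander. Origin: centre of its underside.
There are look-alikes about, which are no part of the job. Leave any yellow look-alike of the cover_red alone. Of the things shaped like the part that bears nest_floor, the red one is meant.

How it is judged:
By the outcome, as a careful person would: the job done as asked, in the order asked, and still so for the second after the job is handed in, while the arm keeps its last pose, push and grip.
It also fails if it takes over 53 s, if anything falls off the work surface, if the arm or the gripper's body presses on something with over 40 N, if the wrist force passes 120 N, or if a joint passes its speed limit or range.

## Working session

There is one attempt and no reset: what is moved stays moved. The work goes in short steps, Python scripts to look and compute and a shell command to move; the robot and the scene stay as the last step left them, time stands still between calls to the robot, and variables do not carry over. Pictures are saved under pics/ and viewed, at most 10 in all, crops included, and the job is handed in when it is done.

```bash
mkdir -p pics; ls; cat > h.py <<'E'
import numpy as np,cv2
from bench import arm
from scipy.spatial.transform import Rotation as R
def cam(n):
    return arm.get_image(n)
def rot(c):
    r=np.array(c["rotation"],float)
    return r if r.shape==(3,3) else R.from_quat(r).as_matrix()
def ray(c,u,v,fish=False):
    x=(u-c["cx"])/c["fx"];y=(v-c["cy"])/c["fy"]
    if fish:
        t=np.hypot(x,y);s=np.sin(t)/t if t>1e-9 else 1
        d=np.array([x*s,y*s,np.cos(t)])
    else: d=np.array([x,y,1.])
    return np.array(c["xyz"],float),rot(c)@d
def onz(c,u,v,z,fish=False):
    o,d=ray(c,u,v,fish);return o+d*(z-o[2])/d[2]
def save(c,n): cv2.imwrite("pics/"+n,c["image"][:,:,::-1])
E
python3 - <<'E'
from h import *
import pickle
d={}
for n in("top","side","wrist"):
    c=cam(n);d[n]=c;save(c,n+"0.png");print(n,c["fx"],c["cx"],c["cy"],c["xyz"],np.round(rot(c),3).tolist())
pickle.dump(d,open("c0.pkl","wb"))
print(arm.read_state())
E
```

```text
pics
top 459.81446475407773 323.4889997739976 240.40064483521937 [505.41305849 -14.56237459 987.26906773] [[-0.012, -0.995, 0.095], [-1.0, 0.011, -0.008], [0.007, -0.095, -0.995]]
side 529.372236115196 321.6304824132802 240.49879824502383 [334.64871884 678.16746835 823.8720027 ] [[-0.945, -0.233, 0.229], [-0.327, 0.655, -0.682], [0.009, -0.719, -0.695]]
wrist 371.64829954431775 319.30176380408847 239.4262918455532 [ 115.20983314 -621.04013794  372.10268506] [[-0.313, 0.897, 0.311], [0.95, 0.295, 0.105], [0.003, 0.328, -0.945]]
{'clock': 0.15, 'joints': array([-9.94437984e-01,  3.85407399e-01,  6.97557992e-03, -3.68124428e-04,
       -1.19398730e+00, -2.58582036e-01]), 'joint_vel': array([-0.00177042, -0.00175721,  0.00513108,  0.0027838 , -0.00150424,
        0.00153617]), 'joint_efforts': array([-4.27534469e-04, -3.92678189e+01,  1.88582146e+01,  4.18865338e+00,
       -3.39554586e-03, -2.12763396e-06]), 'position': array([ 195.15813253, -593.28440485,  217.96793428]), 'ee_rot': array([-1.58153398e-01,  9.87414206e-01,  8.11079851e-04, -1.72579157e-04]), 'contact_force': array([-0.30685718,  0.91577117, -0.16590794]), 'wrist_torque': array([ 0.04289939, -0.00188797, -0.00528723]), 'grasp_force': 0.0, 'gripper_width': 85.51689373120456}
```

View pics/top0.png

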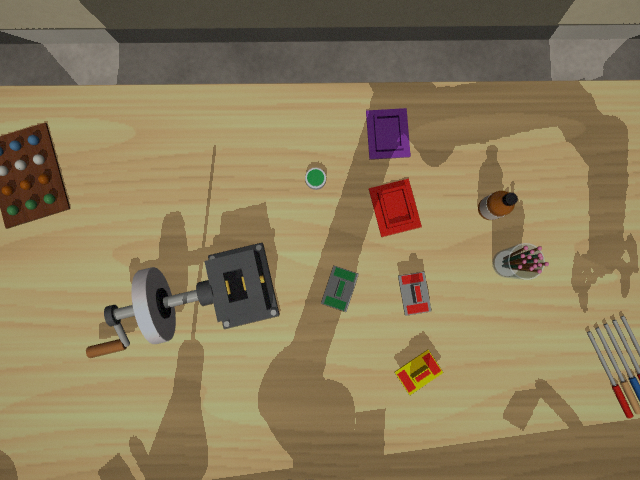

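View pics/side0.png

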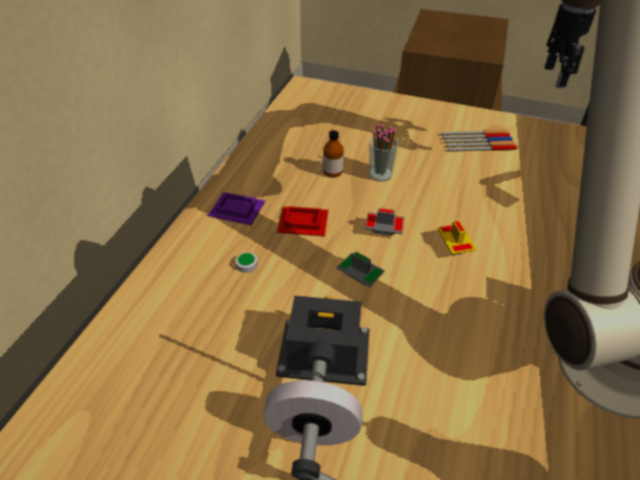

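```bash
python3 - <<'E'
from h import *
import pickle
d=pickle.load(open("c0.pkl","rb"));c=d["top"];im=c["image"]
cv2.imwrite("pics/crop1.png",cv2.resize(im[165:405,190:450][:,:,::-1],None,fx=2.5,fy=2.5,interpolation=cv2.INTER_CUBIC)[:600,:])
for nm in("top","side"):
  c=d[nm];hsv=cv2.cvtColor(c["image"],cv2.COLOR_RGB2HSV);H,S,V=cv2.split(hsv)
  for col,m in(("red",((H<6)|(H>174))&(S>170)&(V>60)),("green",(H>55)&(H<90)&(S>110)&(V>30))):
    n,l,s,ce=cv2.connectedComponentsWithStats(m.astype(np.uint8))
    for i in range(1,n):
        if s[i,4]>12:
            p=onz(c,*ce[i],27);q=onz(c,*ce[i],61)
            print(nm,col,s[i,4],ce[i].round(1),"z27",p[:2].round(1),"z61",q[:2].round(1))
E
```

```text
top red 2051 [394.5 207.4] z27 [ 665.5 -173.6] z61 [ 659.8 -167.9]
top red 168 [411.9 278.2] z27 [ 515.7 -205.8] z61 [ 515.3 -199.1]
top red 72 [418.  293.2] z27 [ 484.7 -217.5] z61 [ 485.4 -210.3]
top red 170 [417.2 307.9] z27 [ 454.4 -214.9] z61 [ 456.2 -207.8]
top red 170 [431.1 363.5] z27 [ 341.2 -239.8] z61 [ 347.1 -231.8]
top red 171 [406.  380.4] z27 [ 308.1 -187.4] z61 [ 315.1 -181.3]
top red 63 [422.3 375.1] z27 [ 318.2 -221. ] z61 [ 324.9 -213.7]
top red 230 [622.4 401.2] z27 [ 260.7 -627.9] z61 [ 269.4 -606.2]
top green 218 [315.1 177.2] z27 [732.2  -6.3] z61 [724.2  -6.6]
top green 69 [ 48.8 198. ] z27 [693.4 555.4] z61 [686.8 535.2]
top green 67 [ 30.5 203.9] z27 [681.2 593.2] z61 [675.  571.7]
top green 69 [ 11.9 209.8] z27 [669.2 631.5] z61 [663.4 608.7]
top green 13 [514.8 257.1] z27 [ 557.3 -423.3] z61 [ 555.5 -408.8]
top green 180 [344.3 274.1] z27 [526.  -64.9] z61 [525.3 -63.1]
top green 81 [340.  288.4] z27 [496.5 -55.6] z61 [496.8 -54.2]
top green 181 [334.8 302.6] z27 [467.3 -44.2] z61 [468.7 -43.2]
side red 56 [496.1 134.7] z27 [ 282.4 -659.2] z61 [ 284.6 -602.1]
side red 83 [503.2 147. ] z27 [ 258.1 -604.4] z61 [ 261.4 -549.7]
side red 1176 [302.8 220.7] z27 [ 657.9 -149.6] z61 [ 644.1 -114.2]
side red 37 [385.5 210.5] z27 [ 490.6 -246.6] z61 [ 484.  -207.1]
side red 102 [370.8 220.1] z27 [ 514.  -203.1] z61 [ 506.4 -165.5]
side red 102 [398.1 223.4] z27 [ 453.2 -213.2] z61 [ 448.1 -175.2]
side red 16 [458.8 225.4] z27 [ 323.4 -252.3] z61 [ 323.9 -212.6]
side red 31 [446.8 228.3] z27 [ 347.2 -233.9] z61 [ 346.6 -195. ]
side red 63 [462.  246.9] z27 [ 306.7 -185.8] z61 [ 307.9 -149. ]
side green 39 [360.9 256.9] z27 [502.9 -84.2] z61 [495.8 -51.6]
side green 142 [245.6 258.9] z27 [728.4   2.2] z61 [711.6  31. ]
side green 86 [346.5 262.7] z27 [526.6 -58. ] z61 [518.4 -26.6]
side green 138 [372.4 275.1] z27 [466.8 -42.2] z61 [461.2 -11.5]
```

View pics/crop1.png

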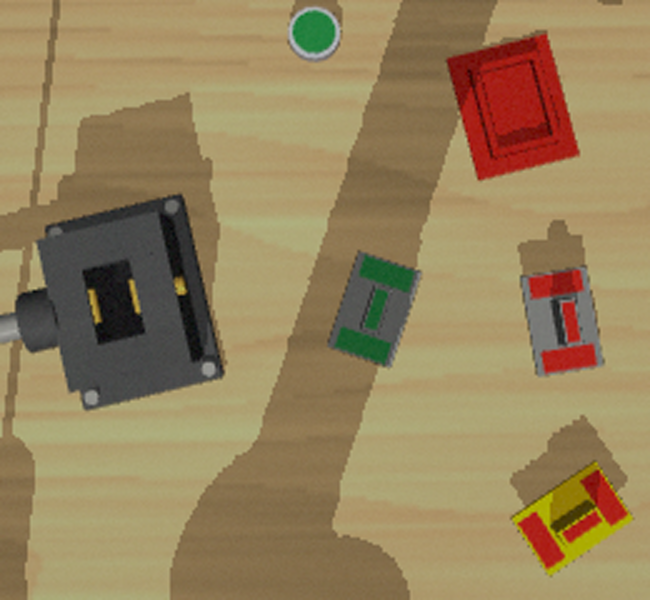

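Candidates: grey/red-tagged cover at top px (415,293), yellow look-alike at (419,372) → the grey one fits; red nest at (395,207), purple one at (388,133) → red. The crop confirms both. Green cover is at (340,288), and the opening with brass rollers at ~(235,286).

```bash
python3 - <<'E'
from h import *
import pickle
d=pickle.load(open("c0.pkl","rb"));c=d["top"]
def rect(pts):
    r=cv2.minAreaRect(np.float32(pts));b=cv2.boxPoints(r)
    e=[b[1]-b[0],b[2]-b[1]];L=max(e,key=np.linalg.norm)
    return np.round(r[0],1),np.round(sorted(r[1]),1),round(float(np.degrees(np.arctan2(L[1],L[0]))),1)
for nm in("top","side"):
  c=d[nm];hsv=cv2.cvtColor(c["image"],cv2.COLOR_RGB2HSV);H,S,V=cv2.split(hsv)
  m=(((H<6)|(H>174))&(S>150)&(V>40)).astype(np.uint8)
  n,l,s,ce=cv2.connectedComponentsWithStats(m);i=1+np.argmax(s[1:,4])
  v,u=np.nonzero(l==i)
  for z in (3,6): print(nm,"nest",z,rect([onz(c,a,b,z)[:2] for a,b in zip(u,v)]))
c=d["top"];im=c["image"];g=im.max(2)
print(g[262:312:4,215:262:2])
for t in(25,32,40):
  m=np.zeros_like(g);m[264:310,215:252]=(g[264:310,215:252]<t)
  # add brass
  hs=cv2.cvtColor(im,cv2.COLOR_RGB2HSV);br=(hs[:,:,1]>120)&(hs[:,:,2]>90);m[264:310,215:250]|=br[264:310,215:250]
  n,l,s,ce=cv2.connectedComponentsWithStats(m);i=1+np.argmax(s[1:,4]);v,u=np.nonzero(l==i)
  print(t,s[i],rect([onz(c,a,b,100)[:2] for a,b in zip(u,v)]))
n,l,s,ce=cv2.connectedComponentsWithStats((br&(np.arange(640)[None]>215)&(np.arange(640)[None]<270)&(np.arange(480)[:,None]>250)&(np.arange(480)[:,None]<320)).astype(np.uint8))
for i in range(1,n):print(s[i],onz(c,*ce[i],94).round(1))
E
```

```text
top nest 3 (array([ 669.8, -177.5]), array([ 89.6, 109.1]), 13.4)
top nest 6 (array([ 669.3, -177. ]), array([ 89.3, 108.8]), 13.4)
side nest 3 (array([ 668. , -176.1]), array([ 89.7, 106.1]), 13.2)
side nest 6 (array([ 666.8, -173. ]), array([ 89.4, 105.7]), 13.2)
[[ 75  74  73  71  72  75  73  74  74  73  75  70  79  74  74  77  72  70
   74  73  71  26  22  29]
 [ 73  75  73  75  75  71  70  73  72  72  70  75  71  73  75  74  75  75
   69  75  74  25  23  17]
 [ 75  74  73  73  73  73  74  72  63  53  43  41  39  35  72  76  76  79
   74  78  73  61  26  20]
 [ 72  73  72  74  26  17  24  27  25  22  21  31  39  34  73  72  74  76
   76  75  76  75  23  21]
 [ 74  75  76  75  77  24  25  23  21  23  29  24  28  75 154  71  73  75
   73  72  75  73  83 168]
 [ 75  74  79  72  72 103 142  24  29  18  26  31  29  20 174  75  75  76
   74  75  72  76  77 162]
 [ 78  73  73  76  70  56 175  44  22  26  30  24  28  22 123 131  78  79
   78  74  75  77  74  51]
 [ 75  74  73  75  74  78 171 129  24  20  21  26  28  27  20 104  74  78
   77  75  78  79  80  75]
 [ 77  75  75  76  80  76  47  31  17  22  28  24  27  25  26  21  56  75
   73  77  79  76  71  75]
 [ 76  77  74  77  78  76  79  19  17  22  23  29  27  22  28  36  50  75
   72  73  71  72  74  72]
 [ 77  75  75  76  73  72  72  36  46  69  71  72  73  76  71  70  70  71
   71  74  71  77  72  73]
 [ 72  74  77  76  71  69  72  72  75  74  72  75  74  73  74  74  74  73
   74  72  69  76  73  74]
 [ 78  74  73  73  72  71  73  73  75  77  73  74  72  72  73  72  74  73
   75  73  70  74  72  75]]
25 [225 271  23  31 249] (array([505.5, 148.4]), array([35.7, 54.7]), 12.3)
32 [223 271  25  31 482] (array([505.7, 148.7]), array([36.1, 56.7]), 12.7)
40 [223 270  25  33 541] (array([505.5, 148.7]), array([36.3, 57. ]), 12.7)
[241 277   5  14  29] [509.5 133.9  94. ]
[260 276   5   7  26] [517.   98.6  94. ]
[225 281   6  14  38] [502.3 164.6  94. ]
```

```bash
cat >> h.py <<'E'
def plan(xyz,ydeg):
    s=arm.read_state();p=np.array(s["position"]);M=R.from_quat(s["ee_rot"]).as_matrix()
    cur=np.degrees(np.arctan2(M[1,1],M[0,1]));t=(ydeg-cur+90)%180-90
    a=np.radians(cur+t);y=np.array([np.cos(a),np.sin(a),0]);z=np.array([0,0,-1.]);x=np.cross(y,z)
    d=np.array(xyz)-p
    print("t",round(s["clock"],2),"pos",p.round(1),"ydeg",round(cur,2),"tilt",M[:2,2].round(4),"| turn z",round(-t,2),"then shift mm",np.round([d@x,d@y,d@z],1),"F",np.round(s["contact_force"],1),"w",round(s["gripper_width"],1),"g",round(s["grasp_force"],1),"j6",round(s["joints"][5],2))
def tags(c,col,z,zr,fish=True,amin=25):
    H,S,V=cv2.split(cv2.cvtColor(c["image"],cv2.COLOR_RGB2HSV))
    m=(((H<6)|(H>174))&(S>150)&(V>40)) if col=="red" else (H>50)&(H<90)&(S>100)&(V>30)
    n,l,s,ce=cv2.connectedComponentsWithStats(m.astype(np.uint8))
    for i in range(1,n):
        if s[i,4]>amin: print(col,s[i].tolist(),ce[i].round(1),onz(c,*ce[i],z,fish)[:2].round(1),onz(c,*ce[i],zr,fish)[:2].round(1))
E
python3 -c "
from h import *
plan((485,-210,150),98.8)"
```

```text
t 0.15 pos [ 195.2 -593.3  218. ] ydeg 108.2 tilt [-0.0006  0.0015] | turn z 9.4 then shift mm [-345.1  334.4   68. ] F [-0.3  0.9 -0.2] w 85.5 g 0.0 j6 -0.26
```

```bash
python3 -m pendant '[[0,0,0,0,0,4.7,0.06],[0,0,0,0,0,4.7,0.06],[-0.034,0.033,0.003,0,0,0,0.06],[-0.034,0.033,0.005,0,0,0,0.06],[-0.035,0.034,0.005,0,0,0,0.06],[-0.035,0.034,0.005,0,0,0,0.06],[-0.035,0.034,0.010,0,0,0,0.06],[-0.035,0.034,0.010,0,0,0,0.06],[-0.035,0.034,0.010,0,0,0,0.06],[-0.034,0.033,0.010,0,0,0,0.06],[-0.034,0.033,0.010,0,0,0,0.06],[-0.034,0.032,0,0,0,0,0.06]]' && python3 -m pendant '[[0,0,0,0,0,0,0.06],[0,0,0,0,0,0,0.06],[0,0,0,0,0,0,0.06]]' && python3 - <<'E'
from h import *
plan((485,-210,150),98.8)
c=cam("wrist");save(c,"w1.png");tags(c,"red",27,61)
E
```

```text
clock: 1.35
position: [484.8, -208.6, 149.3]
ee_rot: [-0.077, 0.997, 0.001, -0.002]
contact_force: [1.0, -0.5, 0.2]
gripper_width: 60.3
grasp_force: 0.0
clock: 1.65
position: [484.4, -211.1, 150.6]
ee_rot: [-0.076, 0.997, 0.0, -0.0]
contact_force: [-0.4, -0.1, 0.4]
gripper_width: 59.9
grasp_force: 0.0
t 1.65 pos [ 484.4 -211.1  150.6] ydeg 98.77 tilt [-0.0008  0.0002] | turn z -0.03 then shift mm [-0.8  1.   0.6] F [-0.4 -0.1  0.4] w 59.9 g 0.0 j6 -1.31
red [328, 0, 50, 22, 564] [350.2   8.1] [ 315.6 -215.2] [ 326.1 -216.4]
red [379, 0, 30, 35, 677] [392.   16.8] [ 316.1 -183.7] [ 326.5 -188.8]
red [288, 6, 44, 59, 1301] [309.6  34.9] [ 341.7 -241.2] [ 349.  -239.3]
red [292, 176, 58, 23, 1314] [320.1 187. ] [ 454.6 -216. ] [ 448.1 -217.1]
red [313, 218, 14, 44, 601] [319.5 239.9] [ 496.7 -209.9] [ 485.  -211.7]
red [293, 252, 54, 21, 856] [319.1 263.4] [ 516.7 -207.1] [ 502.6 -209.3]
red [275, 343, 91, 82, 6387] [323.1 382.6] [ 640.9 -183.9] [ 611.6 -189. ]
```

View pics/w1.png

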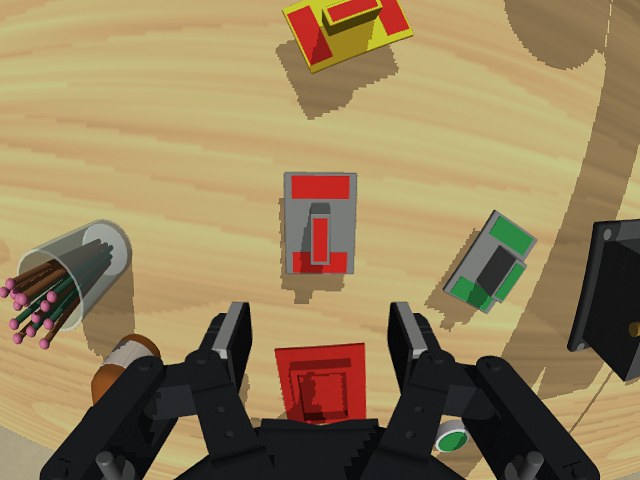

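The wrist view shows the red-tagged grey cover centred (rib ~319,240) between the fingers; the measured rib (485.0,-211.7) agrees with the top view. Descend and grip.

```bash
python3 -m pendant '[[0,0,0.03,0,0,0,0.05],[0,0,0.03,0,0,0,0.05],[0,0,0.02,0,0,0,0.05],[0,0,0.013,0,0,0,0.05],[0,0,0,0,0,0,0.05],[0,0,0,0,0,0,0.0],[0,0,0,0,0,0,0.0],[0,0,0,0,0,0,0.0],[0,0,0,0,0,0,0.0],[0,0,0,0,0,0,0],[0,0,0,0,0,0,0]]' && python3 - <<'E'
from h import *
plan((669.5,-177.3,140),103.3)
E
```

```text
clock: 2.8
position: [485.2, -210.7, 58.1]
ee_rot: [-0.077, 0.997, -0.0, 0.0]
contact_force: [-0.6, -0.8, -0.1]
gripper_width: 0.1
grasp_force: 0.0
t 2.8 pos [ 485.2 -210.7   58.1] ydeg 98.82 tilt [ 0.0004 -0.    ] | turn z -4.48 then shift mm [-187.    -9.9  -81.9] F [-0.6 -0.8 -0.1] w 0.1 g 0.0 j6 -1.31
```

```bash
python3 - <<'E'
from h import *
c=cam("wrist");save(c,"w2.png");tags(c,"red",27,61)
E
```

```text
red [288, 0, 51, 39, 1266] [313.3  15.8] [ 352.2 -235.3] [ 361.3 -233.4]
red [278, 203, 85, 34, 2778] [320.  218.9] [ 454.3 -216.1] [ 444.7 -217.7]
red [309, 273, 22, 25, 533] [319.5 284.6] [ 491.7 -210.5] [ 475.2 -213.1]
red [282, 308, 10, 26, 114] [284.3 317.1] [ 515.7 -227.4] [ 494.8 -227. ]
red [348, 309, 10, 23, 97] [354.1 316.6] [ 509.2 -187.5] [ 489.5 -194.3]
red [311, 411, 17, 14, 208] [319.2 417.8] [ 595.9 -194.4] [ 560.3 -200. ]
```

View pics/w2.png

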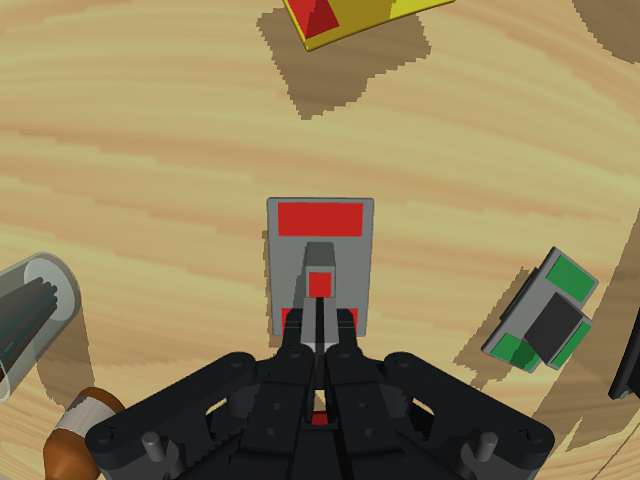

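```bash
python3 - <<'E'
from h import *
c=cam("wrist");s=arm.read_state();p=s["position"]
for dz in(0,-6,-25):
    q=rot(c).T@(p+[0,0,dz]-np.array(c["xyz"]));t=np.arctan2(np.hypot(q[0],q[1]),q[2]);r=t/np.hypot(q[0],q[1])
    print(dz,c["cx"]+c["fx"]*r*q[0],c["cy"]+c["fy"]*r*q[1])
print(p,c["xyz"],s["gripper_width"])
c=cam("side");i=c["image"][150:270,300:460][:,:,::-1];
t=cam("top")["image"][240:360,340:500][:,:,::-1]
cv2.imwrite("pics/s2.png",cv2.resize(np.vstack([i,t]),None,fx=2.5,fy=2.5,interpolation=cv2.INTER_CUBIC))
for n in("side","top"):tags(cam(n),"red",27,61,False,12)
E
```

```text
0 321.2557405466297 301.24887039365257
-6 321.1856129751182 295.34021739747243
-25 320.9873596065371 278.7290229527058
[ 485.14628252 -210.7227806    57.8809816 ] [ 401.85259066 -224.79885548  212.19719214] 0.18765039654720642
red [485, 133, 24, 5, 57] [495.7 134.7] [ 283.2 -658.9] [ 285.4 -601.8]
red [492, 145, 24, 5, 84] [503.2 147. ] [ 258.3 -604.4] [ 261.6 -549.7]
red [277, 207, 51, 29, 1179] [302.8 220.7] [ 657.8 -149.6] [ 644.  -114.3]
red [379, 208, 15, 5, 50] [386.  210.1] [ 490.  -248.3] [ 483.4 -208.8]
red [366, 214, 10, 13, 106] [370.8 220.2] [ 513.8 -203. ] [ 506.2 -165.4]
red [394, 217, 9, 14, 108] [398.1 223.6] [ 453.2 -212.6] [ 448.1 -174.6]
red [457, 222, 5, 8, 15] [458.9 225.4] [ 323.3 -252.5] [ 323.8 -212.7]
red [443, 226, 8, 5, 32] [446.8 228.2] [ 347.4 -234. ] [ 346.8 -195.1]
red [454, 244, 17, 6, 61] [461.9 246.8] [ 306.8 -186. ] [ 308.  -149.1]
red [369, 179, 52, 58, 2058] [394.5 207.4] [ 665.4 -173.5] [ 659.7 -167.9]
red [423, 353, 17, 22, 171] [431.2 363.6] [ 341. -240.] [ 346.9 -232. ]
red [397, 370, 19, 22, 173] [406.  380.4] [ 308.1 -187.3] [ 315.1 -181.2]
red [415, 370, 15, 11, 66] [422.3 375.2] [ 318.1 -221.1] [ 324.7 -213.8]
red [612, 385, 21, 33, 232] [622.2 400.9] [ 261.3 -627.6] [ 270.  -605.9]
```

View pics/s2.png

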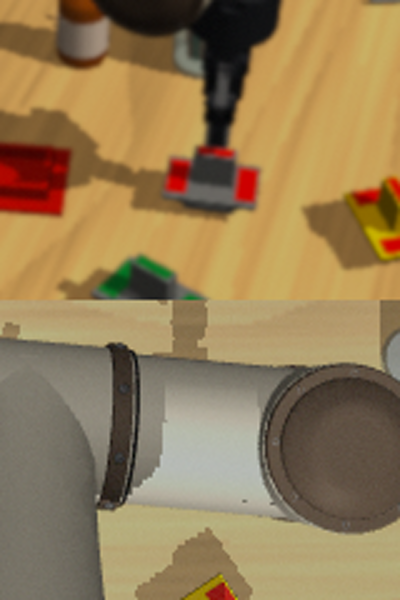

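```bash
python3 - <<'E'
from h import *
c=cam("wrist");im=c["image"][255:375,250:390][:,:,::-1]
a=cv2.resize(im,(560,480),interpolation=cv2.INTER_CUBIC)
c=cam("side");im=c["image"][180:240,365:407][:,:,::-1].copy()
a2=cv2.resize(im,(336,480),interpolation=cv2.INTER_NEAREST)
a=cv2.resize(a,(460,480))
cv2.imwrite("pics/w3.png",np.hstack([a,a2]))
for z in(33,50,61,70,80):
    q=rot(c).T@(np.array([485,-211,z])-np.array(c["xyz"]));print(z,q[0]/q[2]*c["fx"]+c["cx"],q[1]/q[2]*c["fy"]+c["cy"])
E
```

```text
33 384.3637592952031 218.82877807141077
50 385.0635174204972 213.12091256416798
61 385.52382912723783 209.3661904416053
70 385.9049438656983 206.25747102652696
80 386.3332360313319 202.76392948570518
```

View pics/w3.png

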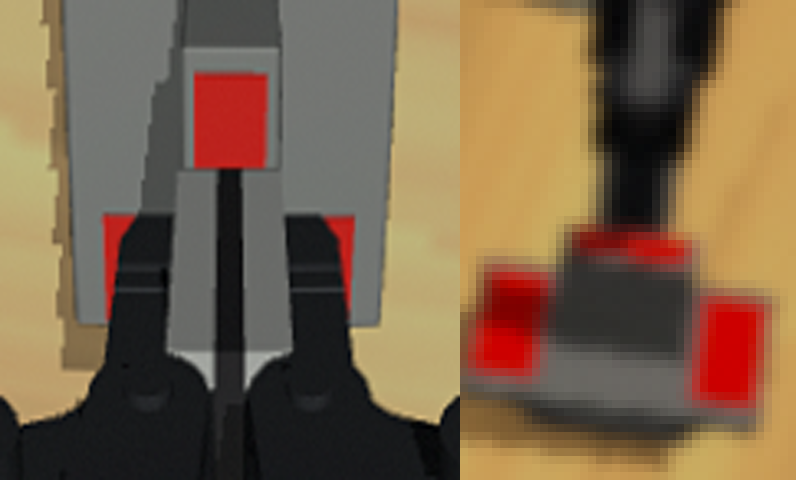

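Fingertips ended just above the rib (side px ~(387,208), rib tag at (386,210)), so real tips reach about 30 mm less than stated. Open and go lower in guarded steps.

```bash
python3 -m pendant '[[0,0,0,0,0,0,0.04],[0,0,0,0,0,0,0.04],[0,0,0,0,0,0,0.04],[0,0,0.008,0,0,0,0.04],[0,0,0.008,0,0,0,0.04],[0,0,0,0,0,0,0.04]]' && python3 -m pendant '[[0,0,0.005,0,0,0,0.04],[0,0,0.005,0,0,0,0.04],[0,0,0,0,0,0,0.04]]' && python3 -m pendant '[[0,0,0,0,0,0,0],[0,0,0,0,0,0,0],[0,0,0,0,0,0,0],[0,0,0,0,0,0,0],[0,0,0,0,0,0,0]]'
```

```text
clock: 3.8
position: [483.8, -210.6, 40.2]
ee_rot: [-0.077, 0.997, 0.0, -0.002]
contact_force: [-0.5, 0.8, -0.2]
gripper_width: 40.0
grasp_force: 0.0
clock: 4.1
position: [484.5, -210.7, 31.0]
ee_rot: [-0.077, 0.997, 0.0, -0.001]
contact_force: [-0.4, -0.2, 0.1]
gripper_width: 40.2
grasp_force: 0.0
clock: 4.6
position: [485.5, -210.8, 32.2]
ee_rot: [-0.077, 0.997, -0.0, 0.0]
contact_force: [-0.3, 0.5, 1.4]
gripper_width: 12.5
grasp_force: 60.9
```

```bash
python3 -m pendant '[[0,0,-0.02,0,0,0,0],[0,0,-0.03,0,0,0,0],[0,0,-0.02,0,0,-4.5,0],[-0.03,0,0,0,0,0,0],[-0.035,-0.003,0,0,0,0,0],[-0.035,-0.003,0,0,0,0,0],[-0.035,-0.003,0,0,0,0,0],[-0.032,-0.001,0,0,0,0,0],[-0.020,0,0,0,0,0,0],[0,0,0,0,0,0,0],[0,0,0,0,0,0,0]]' && python3 - <<'E'
from h import *
plan((669.5,-177.3,60),103.3)
for z,n in((70+27,"top"),(70+27,"side"),(97,"wrist")):
    print(n);tags(cam(n),"red",z,z+34,n=="wrist",12)
E
```

```text
clock: 5.7
position: [668.5, -177.2, 100.5]
ee_rot: [-0.116, 0.993, 0.0, -0.001]
contact_force: [-0.4, -0.4, -1.2]
gripper_width: 12.5
grasp_force: 60.6
t 5.7 pos [ 668.5 -177.2  100.5] ydeg 103.3 tilt [-0.0026  0.0006] | turn z 0.0 then shift mm [-0.9 -0.3 40.5] F [-0.4 -0.4 -1.2] w 12.5 g 60.6 j6 -1.31
top
red [369, 185, 52, 52, 855] [388.6 216.6] [ 635.8 -149.9] [ 630.8 -144.7]
red [387, 185, 5, 5, 20] [388.8 186.7] [ 695.1 -151.6] [ 687.9 -146.4]
red [404, 202, 6, 4, 15] [406.5 203.3] [ 661.7 -185.6] [ 655.8 -179.1]
red [394, 209, 24, 13, 190] [405.6 215.2] [ 638.  -183.3] [ 633.  -176.8]
red [423, 353, 17, 22, 169] [431.1 363.4] [ 353.3 -223.4] [ 359.1 -215.4]
red [397, 370, 18, 22, 172] [405.9 380.3] [ 322.6 -174.7] [ 329.6 -168.6]
red [415, 370, 15, 11, 67] [422.3 375.2] [ 331.7 -206.1] [ 338.3 -198.8]
red [612, 385, 21, 33, 230] [622.3 401.1] [ 278.8 -583.1] [ 287.5 -561.4]
side
red [485, 133, 24, 5, 59] [495.8 134.7] [ 287.6 -541.5] [ 289.8 -484.5]
red [492, 145, 24, 5, 84] [503.2 147. ] [ 264.8 -491.7] [ 268.1 -437. ]
red [284, 182, 11, 13, 98] [289.1 188.5] [ 695.1 -166.1] [ 678.2 -126.6]
red [312, 184, 10, 13, 107] [316.7 190.3] [ 635.7 -180.7] [ 621.6 -140.5]
red [277, 207, 51, 29, 1172] [302.8 220.8] [629.4 -76.7] [615.6 -41.4]
red [457, 222, 5, 8, 15] [458.9 225.4] [ 324.3 -170.7] [ 324.8 -131. ]
red [443, 226, 8, 5, 30] [446.8 228.2] [ 346.2 -153.9] [ 345.7 -115. ]
red [454, 244, 17, 6, 63] [461.8 246.8] [ 309.5 -109.9] [310.7 -73. ]
wrist
red [253, 161, 130, 143, 6533] [315.2 187.9] [ 617.1 -192.5] [ 610.5 -193.7]
red [271, 216, 98, 38, 3650] [319.6 234.4] [ 637.3 -185.7] [ 626.4 -188.4]
red [307, 300, 26, 66, 1639] [319.4 331.8] [ 687.8 -173.8] [ 666.1 -179.1]
```

```bash
python3 -m pendant '[[-0.0015,0,0.02,0,0,0,0],[0,0,0.02,0,0,0,0],[0,0,0.01,0,0,0,0],[0,0,0.006,0,0,0,0],[0,0,0.003,0,0,0,0],[0,0,0.002,0,0,0,0],[0,0,0,0,0,0,0],[0,0,0,0,0,0,0]]' && python3 -m pendant '[[0,0,0,0,0,0,0]]'
```

```text
clock: 6.65
position: [671.3, -177.2, 41.5]
ee_rot: [-0.116, 0.993, -0.0, 0.001]
contact_force: [-0.5, 0.2, -0.6]
gripper_width: 12.6
grasp_force: 60.6
clock: 6.75
position: [671.2, -177.1, 41.4]
ee_rot: [-0.116, 0.993, -0.0, 0.001]
contact_force: [-0.1, 0.4, -1.1]
gripper_width: 12.7
grasp_force: 60.6
```

```bash
python3 -m pendant '[[0,0,0.002,0,0,0,0],[0,0,0.001,0,0,0,0],[0,0,0,0,0,0,0]]' && python3 -m pendant '[[0,0,0.0005,0,0,0,0],[0,0,0,0,0,0,0]]' 
```

```text
clock: 7.05
position: [670.9, -177.1, 38.2]
ee_rot: [-0.116, 0.993, -0.0, 0.0]
contact_force: [-1.3, 0.6, 1.3]
gripper_width: 12.6
grasp_force: 60.9
clock: 7.25
position: [671.0, -177.1, 38.2]
ee_rot: [-0.116, 0.993, -0.0, 0.0]
contact_force: [-2.6, 0.8, 5.3]
gripper_width: 12.4
grasp_force: 61.4
```

On the floor. Release gently, retreat, and check.

```bash
python3 -m pendant '[[0,0,0,0,0,0,0.04],[0,0,0,0,0,0,0.04],[0,0,0,0,0,0,0.04],[0,0,-0.03,0,0,0,0.04],[0,0,-0.04,0,0,0,0.04],[0,0,-0.04,0,0,0,0.04],[0,0,0,0,0,0,0.04],[0,0,0,0,0,0,0.04]]' && python3 - <<'E'
from h import *
plan((496.7,-54,100),70.6)
c=cam("wrist");save(c,"w4.png");tags(c,"red",33,67,True,60);tags(cam("side"),"red",33,67,False,12)
E
```

```text
clock: 8.05
position: [671.3, -177.0, 148.5]
ee_rot: [-0.116, 0.993, 0.0, 0.001]
contact_force: [0.2, -0.2, -1.2]
gripper_width: 39.9
grasp_force: 0.0
t 8.05 pos [ 671.3 -177.   148.5] ydeg 103.29 tilt [0.0027 0.0004] | turn z 32.69 then shift mm [205.6  58.   48.5] F [ 0.2 -0.2 -1.2] w 39.9 g 0.0 j6 -1.31
red [263, 149, 111, 126, 5770] [317.  195.6] [ 647.6 -185.3] [ 640.2 -186.9]
red [290, 175, 60, 24, 1426] [319.7 186.5] [ 640.4 -184.9] [ 633.9 -186.5]
red [313, 219, 14, 45, 617] [319.5 241.5] [ 682.3 -175.2] [ 670.5 -178. ]
red [292, 254, 56, 21, 907] [319.3 265.1] [ 701.6 -170.7] [ 687.3 -174.1]
red [486, 133, 23, 5, 57] [496.1 134.6] [ 282.7 -649.2] [ 285.  -592.1]
red [492, 145, 24, 5, 83] [503.3 147. ] [ 258.6 -594.8] [ 261.9 -540.1]
red [295, 198, 14, 4, 39] [301.7 199.5] [ 683.9 -212. ] [ 668.9 -173.7]
red [277, 204, 51, 32, 904] [303.3 221.9] [ 652.9 -139.9] [ 639.3 -104.7]
red [457, 222, 5, 8, 16] [458.8 225.4] [ 323.5 -245.3] [ 324.  -205.6]
red [443, 226, 8, 5, 31] [446.8 228.3] [ 347.1 -227. ] [ 346.6 -188.1]
red [454, 244, 17, 6, 63] [462.  246.9] [ 306.9 -179.3] [ 308.1 -142.5]
```

View pics/w4.png

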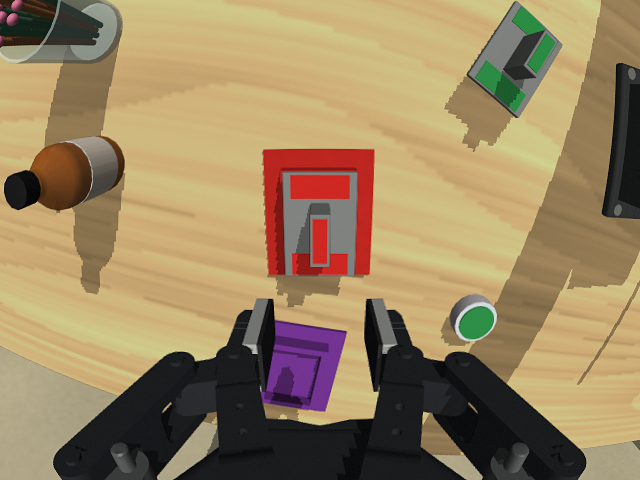

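The red cover stands upright in the red nest (px ~(320,222)), centred and level. Now to the green one.

```bash
python3 -m pendant '[[0,0,0,0,0,8.2,0.04],[0,0,0,0,0,8.2,0.04],[0,0,0,0,0,8.2,0.04],[0,0,0,0,0,8.1,0.04],[0.03,0.009,0,0,0,0,0.04],[0.04,0.011,0,0,0,0,0.04],[0.04,0.011,0,0,0,0,0.04],[0.04,0.011,0,0,0,0,0.04],[0.035,0.010,0.02,0,0,0,0.04],[0.02,0.006,0.02,0,0,0,0.04],[0,0,0,0,0,0,0.04],[0,0,0,0,0,0,0.04]]' && python3 - <<'E'
from h import *
plan((496.7,-54,32),70.6)
tags(cam("wrist"),"green",27,61)
E
```

```text
clock: 9.35
position: [496.5, -54.4, 106.6]
ee_rot: [0.168, 0.986, -0.001, -0.001]
contact_force: [0.1, -0.2, 1.4]
gripper_width: 40.1
grasp_force: 0.0
t 9.35 pos [496.5 -54.4 106.6] ydeg 70.68 tilt [-0.0018 -0.0009] | turn z 0.08 then shift mm [-0.1  0.4 74.6] F [ 0.1 -0.2  1.4] w 40.1 g 0.0 j6 -2.13
green [285, 187, 68, 27, 1824] [318.7 200. ] [467.9 -45.5] [460.6 -42.9]
green [310, 240, 18, 50, 828] [318.3 264. ] [510.  -60.5] [496.5 -55.7]
green [288, 275, 63, 24, 1034] [318.7 287.9] [527.3 -66.4] [511.3 -60.7]
green [0, 424, 10, 19, 71] [  4.  432.2] [ 619.8 -574.9] [ 590.3 -495.3]
green [424, 425, 29, 22, 419] [437.4 437.1] [723.1 -12.8] [678.6 -14.9]
```

```bash
python3 -m pendant '[[0,-0.001,0.03,0,0,0,0.04],[0,0,0.025,0,0,0,0.04],[0,0,0.0125,0,0,0,0.04],[0,0,0.007,0,0,0,0.04],[0,0,0,0,0,0,0.04],[0,0,0,0,0,0,0],[0,0,0,0,0,0,0],[0,0,0,0,0,0,0],[0,0,0,0,0,0,0],[0,0,0,0,0,0,0],[0,0,0,0,0,0,0]]' && python3 -c "
from h import *
plan((505.5,148.6,160),102.7)"
```

```text
clock: 10.5
position: [497.5, -55.2, 33.9]
ee_rot: [0.168, 0.986, 0.0, 0.001]
contact_force: [-0.2, -1.2, 6.3]
gripper_width: 12.2
grasp_force: 61.2
t 10.5 pos [497.5 -55.2  33.9] ydeg 70.65 tilt [0.0027 0.0001] | turn z -32.05 then shift mm [ -52.6  197.  -126.1] F [-0.2 -1.2  6.3] w 12.2 g 61.2 j6 -2.12
```

```bash
python3 -m pendant '[[0,0,-0.02,0,0,0,0],[0,0,-0.03,0,0,-8,0],[0,0,-0.035,0,0,-8,0],[0,0,-0.03,0,0,-8,0],[0,0,-0.015,0,0,-8,0],[-0.01,0.03,0,0,0,0,0],[-0.01,0.04,0,0,0,0,0],[-0.01,0.04,0,0,0,0,0],[-0.01,0.04,0,0,0,0,0],[-0.008,0.03,0,0,0,0,0],[-0.0046,0.017,0,0,0,0,0],[0,0,0,0,0,0,0]]' && python3 -m pendant '[[0,0,0,0,0,0,0],[0,0,0,0,0,0,0]]' && python3 - <<'E'
from h import *
import pickle
plan((505.5,148.6,160),102.7)
s=arm.read_state();z0=s["position"][2]-33.9;print("z0",z0)
d={}
for n in("top","side","wrist"):
    c=cam(n);d[n]=c;print(n);tags(c,"green",z0+27,z0+61,n=="wrist",15)
pickle.dump(d,open("c1.pkl","wb"));save(d["wrist"],"w5.png")
E
```

```text
clock: 11.7
position: [504.4, 150.1, 162.3]
ee_rot: [-0.111, 0.994, -0.0, -0.0]
contact_force: [0.0, 0.1, 0.0]
gripper_width: 12.5
grasp_force: 60.4
clock: 11.9
position: [504.3, 147.4, 162.6]
ee_rot: [-0.109, 0.994, -0.0, -0.0]
contact_force: [0.3, -0.5, -0.8]
gripper_width: 12.4
grasp_force: 60.4
t 11.9 pos [504.3 147.4 162.6] ydeg 102.53 tilt [-0.0009 -0.0004] | turn z -0.17 then shift mm [-1.4  1.   2.6] F [ 0.3 -0.5 -0.8] w 12.4 g 60.4 j6 -1.95
z0 128.66881817504904
top
green [307, 169, 17, 17, 222] [315.2 177.3] [701.7  -7.5] [693.7  -7.7]
green [44, 194, 11, 10, 86] [ 48.9 198.4] [667.6 478.7] [660.9 458.6]
green [25, 200, 12, 9, 80] [ 30.5 204. ] [657.6 511.8] [651.3 490.3]
green [7, 205, 12, 10, 83] [ 12.  209.7] [647.3 544.7] [641.5 521.8]
green [225, 263, 14, 11, 100] [232.6 267.4] [537.6 143.2] [536.3 136.8]
green [223, 296, 24, 15, 199] [235.4 303.4] [473.3 137.8] [474.6 131.6]
side
green [238, 253, 16, 12, 150] [245.7 258.7] [664.9 110.8] [648.1 139.7]
green [333, 283, 4, 5, 17] [334.4 285.4] [499.3 117.6] [490.9 146.1]
green [301, 287, 14, 21, 224] [307.5 296.9] [532.9 156.1] [522.8 182.7]
green [339, 290, 13, 22, 231] [345.2 300.3] [472.8 142.3] [465.8 169.6]
wrist
green [271, 214, 97, 38, 3601] [319.5 232.5] [473.7 139.6] [462.9 137.1]
green [307, 298, 26, 65, 1582] [319.2 329.5] [524.7 150.8] [503.1 146. ]
green [131, 368, 29, 25, 472] [143.8 379.6] [589.9  54.4] [554.6  69.9]
green [607, 389, 13, 14, 130] [613.1 395.2] [555.  399.6] [527.1 342.4]
green [588, 396, 14, 13, 133] [594.5 402. ] [561.5 379.5] [532.2 326.5]
green [568, 402, 13, 14, 147] [574.  408.5] [567.6 358.7] [537.  310.1]
```

View pics/w5.png

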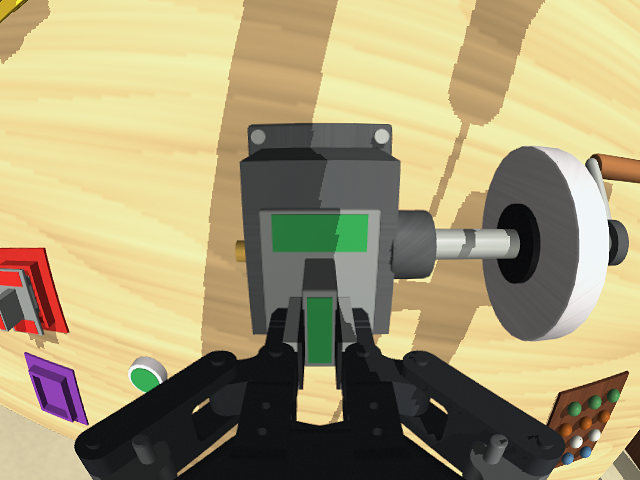

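The green cover is held square over the case (tag px ~(319,232)); the case-top edges at px ~241 and ~400 allow a check of centring.

```bash
python3 - <<'E'
from h import *
import pickle
c=pickle.load(open("c1.pkl","rb"))["wrist"];im=c["image"].astype(int)
ax=np.radians(12.7);X=np.array([np.cos(ax),np.sin(ax)]);Y=np.array([-X[1],X[0]]);S=np.array([505.5,148.6])
sat=cv2.cvtColor(c["image"],cv2.COLOR_RGB2HSV)[:,:,1]
for v in range(165,206,8):
    row=cv2.GaussianBlur(sat,(3,3),0)[v].astype(int);g=np.diff(row)
    l=200+np.argmax(-g[200:262])+.5;r=385+np.argmax(g[385:430])+.5
    P,Q=[onz(c,u,v,100,True)[:2]-S for u in(l,r)]
    print(v,l,r,"X,Y",(P@X).round(1),(P@Y).round(1),(Q@X).round(1),(Q@Y).round(1))
# front top edge: gray vertical gradient
gr=im.max(2)
for u in(270,290,310): print(u,gr[145:175,u])
for v in (157,160,163): print(v,(onz(c,300,v,100,True)[:2]-S)@X)
t=onz(c,319.5,232.5,128.7+27,True)[:2]-S;print("tag",t@X,t@Y)
d=pickle.load(open("c0.pkl","rb"))["top"]
# brass rollers midpoint & case corners in top0
a=onz(d,243,283.5,95);b=onz(d,227.5,287.5,95);print(a,b)
E
```

```text
165 239.5 399.5 X,Y -57.3 -49.2 -57.1 45.9
173 240.5 399.5 X,Y -52.4 -48.8 -52.2 46.1
181 240.5 399.5 X,Y -47.5 -49.1 -47.3 46.3
189 240.5 398.5 X,Y -42.6 -49.3 -42.4 45.9
197 241.5 398.5 X,Y -37.7 -49.0 -37.5 46.2
205 241.5 397.5 X,Y -32.7 -49.3 -32.4 45.8
270 [66 67 68 41 28 29 30 29 30 31 32 31 30 29 29 47 63 66 65 66 66 66 66 65
 65 65 65 66 66 65]
290 [68 67 57 28 29 31 31 30 30 31 30 31 29 30 28 53 64 66 66 65 66 66 64 65
 65 66 66 65 65 65]
310 [75 92 69 23 27 30 30 31 31 31 32 31 31 31 28 58 65 66 66 66 66 66 66 65
 66 65 66 65 66 66]
157 -61.289834912480515
160 -59.512429360625845
163 -57.731556085823016
tag -33.029059509931685 -1.8156048158534503
[508.80185561 134.4406231   95.        ] [501.4850248  164.24674778  95.        ]
```

```bash
python3 -m pendant '[[-0.0018,0.0005,0.01,0,0,0,0],[0,0,0.01,0,0,0,0],[0,0,0.005,0,0,0,0],[0,0,0.003,0,0,0,0],[0,0,0.003,0,0,0,0],[0,0,0.003,0,0,0,0],[0,0,0,0,0,0,0],[0,0,0,0,0,0,0]]'; python3 -c "
from h import *
plan((506,149,126),102.7)"
```

```text
clock: 12.85
position: [506.5, 149.4, 128.9]
ee_rot: [-0.11, 0.994, 0.0, 0.0]
contact_force: [-0.2, 0.1, -0.9]
gripper_width: 12.2
grasp_force: 60.4
t 12.85 pos [506.5 149.4 128.9] ydeg 102.62 tilt [0.0003 0.0001] | turn z -0.08 then shift mm [ 0.6 -0.3  2.9] F [-0.2  0.1 -0.9] w 12.2 g 60.4 j6 -1.95
```

```bash
python3 -m pendant '[[0,0,0.002,0,0,0,0],[0,0,0.002,0,0,0,0],[0,0,0,0,0,0,0]]';python3 -m pendant '[[0,0,0.001,0,0,0,0],[0,0,0.001,0,0,0,0],[0,0,0,0,0,0,0]]';python3 -m pendant '[[0,0,0.001,0,0,0,0],[0,0,0.001,0,0,0,0],[0,0,0,0,0,0,0]]'
```

```text
clock: 13.15
position: [506.8, 148.7, 125.3]
ee_rot: [-0.11, 0.994, -0.001, 0.0]
contact_force: [1.7, -3.3, 2.4]
gripper_width: 12.3
grasp_force: 60.7
clock: 13.45
position: [507.0, 149.3, 123.9]
ee_rot: [-0.11, 0.994, -0.0, 0.001]
contact_force: [-0.0, -2.4, 5.9]
gripper_width: 12.1
grasp_force: 61.3
clock: 13.75
position: [507.3, 149.6, 122.6]
ee_rot: [-0.11, 0.994, 0.0, 0.001]
contact_force: [-0.5, -2.7, 9.4]
gripper_width: 12.3
grasp_force: 61.8
```

```bash
python3 -m pendant '[[0,-0.0005,0.001,0,0,0,0],[0,0,0.001,0,0,0,0],[0,0,0,0,0,0,0]]';python3 -m pendant '[[0,0,0.001,0,0,0,0],[0,0,0.001,0,0,0,0],[0,0,0,0,0,0,0]]';python3 -m pendant '[[0,0,0.001,0,0,0,0],[0,0,0.001,0,0,0,0],[0,0,0,0,0,0,0]]'
```

```text
clock: 14.05
position: [507.8, 149.4, 121.1]
ee_rot: [-0.11, 0.994, 0.0, 0.002]
contact_force: [-0.4, -1.9, 10.9]
gripper_width: 12.6
grasp_force: 62.0
clock: 14.35
position: [508.0, 149.5, 118.9]
ee_rot: [-0.11, 0.994, 0.001, 0.002]
contact_force: [0.7, -2.4, 6.5]
gripper_width: 12.6
grasp_force: 61.4
clock: 14.65
position: [505.7, 148.7, 113.3]
ee_rot: [-0.109, 0.994, 0.0, -0.001]
contact_force: [2.6, -1.8, -5.8]
gripper_width: 12.2
grasp_force: 59.7
```

```bash
python3 -m pendant '[[0,0,0.001,0,0,0,0],[0,0,0.001,0,0,0,0],[0,0,0,0,0,0,0]]';python3 -m pendant '[[0,0,0.001,0,0,0,0],[0,0,0,0,0,0,0],[0,0,0,0,0,0,0]]'
```

```text
clock: 14.95
position: [505.8, 148.7, 112.3]
ee_rot: [-0.11, 0.994, -0.0, -0.001]
contact_force: [0.4, -1.8, -3.9]
gripper_width: 12.4
grasp_force: 60.1
clock: 15.25
position: [506.4, 148.9, 112.0]
ee_rot: [-0.11, 0.994, 0.0, 0.0]
contact_force: [-0.5, -0.8, -0.4]
gripper_width: 12.8
grasp_force: 60.4
```

```bash
python3 -m pendant '[[0,0,0.001,0,0,0,0],[0,0,0.0005,0,0,0,0],[0,0,0,0,0,0,0],[0,0,0,0,0,0,0]]';python3 -m pendant '[[0,0,0.001,0,0,0,0],[0,0,0,0,0,0,0],[0,0,0,0,0,0,0]]'
```

```text
clock: 15.65
position: [506.5, 149.0, 111.9]
ee_rot: [-0.11, 0.994, 0.0, 0.0]
contact_force: [-4.9, -0.9, 8.1]
gripper_width: 12.3
grasp_force: 61.5
clock: 15.95
position: [506.5, 148.9, 111.9]
ee_rot: [-0.11, 0.994, -0.0, 0.001]
contact_force: [-7.5, 0.3, 13.0]
gripper_width: 12.1
grasp_force: 62.2
```

```bash
python3 -m pendant '[[0.0008,0,-0.0005,0,0,0,0],[0,0,0,0,0,0,0],[0,0,0,0,0,0,0]]'; python3 -m pendant '[[0,0,0,0,0,0,0],[0,0,0,0,0,0,0],[0,0,0,0,0,0,0]]'
```

```text
clock: 16.25
position: [506.5, 149.0, 111.9]
ee_rot: [-0.11, 0.994, 0.0, 0.001]
contact_force: [-2.9, -1.7, 9.5]
gripper_width: 12.7
grasp_force: 61.6
clock: 16.55
position: [506.6, 148.9, 111.9]
ee_rot: [-0.11, 0.994, 0.0, 0.001]
contact_force: [-2.9, -1.8, 9.0]
gripper_width: 12.4
grasp_force: 61.6
```

```bash
python3 -m pendant '[[0,0,0.0002,0,0,0,0],[0,0,0,0,0,0,0],[0,0,0,0,0,0,0]]'; python3 - <<'E'
from h import *
plan((506.5,149,112),102.7)
c=cam("side");i=c["image"][150:400,220:460][:,:,::-1]
cv2.imwrite("pics/fin.png",cv2.resize(i,(576,600),interpolation=cv2.INTER_CUBIC));tags(c,"green",105,139,False,15)
tags(cam("wrist"),"green",105,139,True,500)
E
```

```text
clock: 16.85
position: [506.6, 149.0, 111.9]
ee_rot: [-0.11, 0.994, 0.0, 0.001]
contact_force: [-2.8, -1.2, 9.7]
gripper_width: 12.3
grasp_force: 61.8
t 16.85 pos [506.6 149.  111.9] ydeg 102.66 tilt [0.0027 0.0007] | turn z -0.04 then shift mm [ 0.1  0.1 -0.1] F [-2.8 -1.2  9.7] w 12.3 g 61.8 j6 -1.94
green [238, 253, 16, 12, 150] [245.7 258.7] [689.9  67.8] [673.1  96.7]
green [330, 303, 5, 6, 21] [332.3 305.5] [500.9 120.2] [493.  146.6]
green [300, 306, 14, 21, 226] [306.2 316.1] [535.5 156.9] [526.  181.5]
green [337, 309, 12, 22, 224] [342.6 319.9] [474.6 143.9] [468.  169.2]
green [271, 214, 97, 38, 3599] [319.5 232.5] [475.6 141.1] [464.7 138.6]
green [307, 298, 26, 65, 1581] [319.2 329.4] [526.6 152.5] [504.9 147.5]
```

View pics/fin.png

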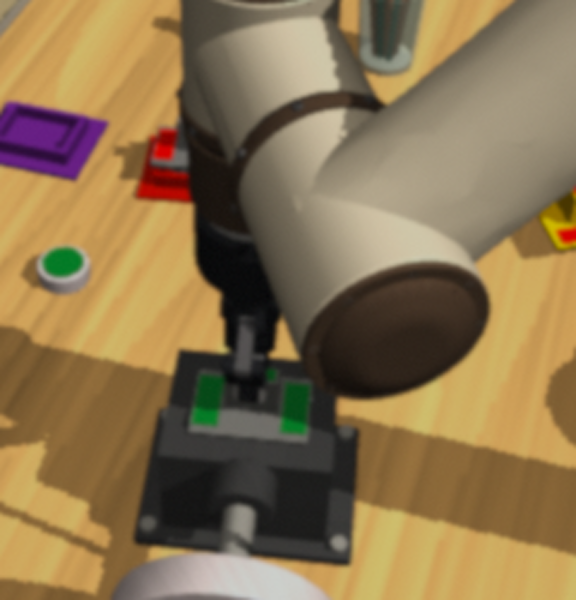

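The rim lies flush on the case top (crop px ~(250,410)). The red cover is still in its nest, and the push is a steady 9.7 N.

```bash
python3 -c "
from bench import arm
print(arm.job_done())"
```

```text
the job is handed in; nothing more can be done
None
```

The job is handed in at about 17 s: the red-tagged cover stands upright, released, in the red nest, and the green-tagged one is snapped fully home in the gear case, still gripped under a steady push of about 9.7 N.

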